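# Wedge the rocking worktop riser

### The arm

A 7-joint arm with a two-finger parallel gripper is mounted at the origin on a cart in front of the work surface, level with it; the furniture and walls round the work are solid. World frame = base frame: x ahead of the robot, y to its left, z up, the work surface at z = 0. Lengths are in mm, angles in rad, forces in N, time in s.
With the tool pointing down it reaches from about 400 to 850 mm from the base axis. Payload 4.5 kg.
Tool frame: the origin (TCP) lies at the very end of the fingers, on their centre line; the grasp point (between the pads) lies 19 mm behind it; z points along the fingers, y is the line along which they close (so a half turn about z gives the same grasp; the last joint's range is limited). The gripper opens to 88 mm and grips with 3 to 60 N. Pads are 18 mm wide; open, the fingers measure 123 mm over their backs; the gripper's body (75 mm by 187 mm) begins 45 mm behind the grasp point.
Start: joints at [1.198, 0.689, -0.195, 1.565, 0.157, 0.902, -0.215], TCP at [247.326, -574.007, 238.743] pointing down, gripper open.
Joint ranges: [-3.01, 3.01], [-0.46, 2.08], [-1.47, 1.51], [0.13, 2.56], [-1, 4.14], [0.04, 2.09], [-2.66, 2.66]. Speed limits (rad/s): [2.57, 2.57, 3.14, 3.14, 3.14, 3.14, 3.14].

### API

Orientations are given as a 3x3 rotation matrix whose columns are the frame's x, y, z axes.
In Python, from bench import arm, imaging gives the robot as it stands.
- The arm moves only by the tool jog_arm, never from a script. Its argument "motion" is a list of rows, each a list of 7 numbers: the closure, from 0 (fully open) to 1 (shut), then the shift along the world's x, y, z in cm, then the turn, a rotation vector about the world's x, y, z in rad. In form: [[gripper, x, y, z, rx, ry, rz], ...]. A call has 1 to 5 rows; each row is the pose to reach, as a shift and turn from the pose commanded when the call began; what a row does not reach only later rows make up. A row lasts 1/12 s, in which the tool goes at most 41.7 mm and 7.16 degrees, less where a joint would pass 70% of its speed; a pose out of reach is approached as far as the arm can. A call with a gripper value outside its range is refused whole. The fingers move at their own pace and stop on an object; the grip force is fixed at half the most. Time passes only in rows, so rows that repeat a pose let the fingers close. It gives the time, the measured TCP pose, the force, the opening and the grip force at its end, in the units of the state.
- arm.read_state(): the state, without advancing time (a new reading comes with each control period).
- imaging.capture(name): name is "side" or "top" or "wrist"; returns the picture (384x512x3 uint8, blue, green, red); there is no depth.
- imaging.get_calibration(name): a dict with "intrinsics" (3x3 intrinsics, pixels), "rvec" (rotation vector, rad) and "tvec" (3), from world to camera coordinates, as OpenCV has them; the wrist camera has in their place "mount" (4x4, takes a point from camera to tool coordinates, whose origin is the TCP and whose axes are the flange's). Camera axes: x right, y down, z forward; pixel columns grow to the right and rows downward; lengths in mm; the calibration is good to about 2 mm. A picture is of the moment at which its call begins: read the wrist's pose just before it. get_calibration takes no time and is no camera call.
- arm.finish_job(): hands the job in; it is judged then, once.
The state is a dict: "t": time; "joints": joint angles; "qvel": joint speeds; "joint_efforts": joint torques, N m; "eef_pos": TCP position; "tool_rot": TCP orientation; "ft_force": force on the tool from outside, world axes, zero at the start; "moment": the same for the moment, N m; "finger_gap": finger opening in mm; "grasp_force": force on a finger pad.
Only numpy, scipy, OpenCV 4.12 (cv2) and the standard library are available. Lean on these libraries where they do the work, as an engineer would, in place of code of your own. Each camera call takes 0.05 s, during which the arm holds its last target. There are 200 camera calls.

### The job

The small wooden riser that carries the canister and jars rocks, because its front right foot (the brass one, on the robot's side and to the robot's right) stands clear of the worktop. Slide the orange wedge, thin end first and lying flat, under that foot until it jams tight and carries load, stop there so that the riser stays level and is not jacked up, and leave the wedge in place. Do not push the riser out of place, or shift or topple anything on it or around it.

Things in the scene. Friction and masses are not known exactly. Their poses are not given: they have to be found in the camera images.
- riser: Loose wooden board 160 (x) x 280 (y) x 18 mm, top 43 mm above the worktop, on four 25 mm high round feet at x +-60, y +-118 mm. Origin: on the worktop under its centre; x points to the back, y left, z up. Three feet have rubber pads and stand firm. About 2.1 kg with its load at the back, held by friction only. Lifting the short foot takes 6 to 8 N and tips the riser 0.008 rad for each mm.
- foot_spot (a point): Point on the worktop straight below the centre of the riser's short front right foot, axes as the riser's (riser x -60, y -118 mm). That foot is a brass disc 22 mm across, seized; its flat underside hangs 5.5 to 11.5 mm above the worktop, how much differs each time and is not shown by this point.
- wedge: Loose orange wedge, 100 (x) x 24 (y) mm, 50 g, in front of the riser. Origin: centre of its flat underside; x points to the thin tip. Top slopes evenly from 18 mm thick at the blunt end (x -50) to 3 mm at the tip (x +50). Grip it across its width near the blunt end. Slides freely, then the push rises to 9 N (tight) and from 12 N lifts the riser. Stays when let go.
- canister: Round cream canister with lid, 87 mm across, 115 mm high, about 0.8 kg, standing on the riser at the back. Origin: centre of its underside.
- coffee_jar: Glass jar with dark lid, 68 mm across, 125 mm high, standing on the riser at the back left. Origin: centre of its underside.
- shaker: Salt shaker, 44 mm across, 90 mm high, standing on the riser at the back right. Origin: centre of its underside.
- tea_box: Red carton, 54 x 65 x 119 mm, standing on the worktop to the right of the riser. Origin: centre of its underside.
- pepper_mill: Wooden pepper mill, 58 mm across, 160 mm high, standing on the worktop to the right of the riser. Origin: centre of its underside.
- soap_pump: Brown pump bottle, 80 x 66 x 190 mm, standing on the worktop to the left of the riser. Origin: centre of its underside.
- cup: White espresso cup, 63 mm across, 51 mm high, standing near the front edge of the worktop, to the left. Origin: centre of its underside.
- fish_tin: Flat gold tin, 63 x 105 x 24 mm, lying on the worktop to the left of the riser. Origin: centre of its underside.
Mind the look-alikes: they are no part of the job. Leave any purple look-alike of the coffee_jar alone. Of the things that look like the wedge, the larger one is meant.

How it is judged:
By the outcome, as a careful person would: the job done as asked, in the order asked, and still so for the second after the job is handed in, with the robot touching nothing.
It also fails if it takes over 48 s, if anything falls off the work surface, if the arm or the gripper's body presses on something with over 40 N, if the wrist force passes 120 N, or if a joint passes its speed limit or range.

## Working session

There is one attempt and no reset: what is moved stays moved. The work goes in short steps, Python scripts to look and compute and a tool call to move; the robot and the scene stay as the last step left them, time stands still between calls to the robot, and variables do not carry over. Pictures are saved under pics/ and viewed, at most 10 in all, crops included, and the job is handed in when it is done.

Besides the shell and the picture viewer there is one more tool, called after "Call:" as a command line: name --pt "numbers of a row" for each row, then --argument value for the rest. jog_arm: Moves the arm, as the interface text tells. Its arguments: {"type":"object","properties":{"motion":{"type":"array","items":{"type":"array","items":{"type":"number"}}}},"required":["motion"]}

```bash
mkdir -p pics
python3 - <<'E'
from bench import arm, imaging
import cv2,numpy as np
s=arm.read_state()
print(s['t'],s['eef_pos'],np.round(s['tool_rot'],3).tolist(),s['finger_gap'])
for n in ('side','top'):
    im=imaging.capture(n); cv2.imwrite(f'pics/{n}0.png',im); c=imaging.get_calibration(n)
    R=cv2.Rodrigues(np.array(c['rvec'],float))[0]; print(n,(-R.T@np.array(c['tvec']).ravel()).round(),R[2].round(2))
E
```

```text
0.0 [ 246.94883194 -573.44959625  237.90980269] [[0.918, 0.396, -0.001], [0.396, -0.918, 0.002], [-0.0, -0.002, -1.0]] 87.70913271029947
side [ 232. -488. 1043.] [ 0.3   0.4  -0.87]
top [ 414.  -18. 1013.] [ 0.17 -0.02 -0.98]
```

View pics/top0.png

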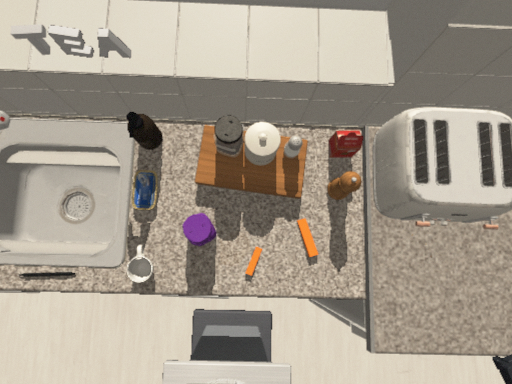

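View pics/side0.png

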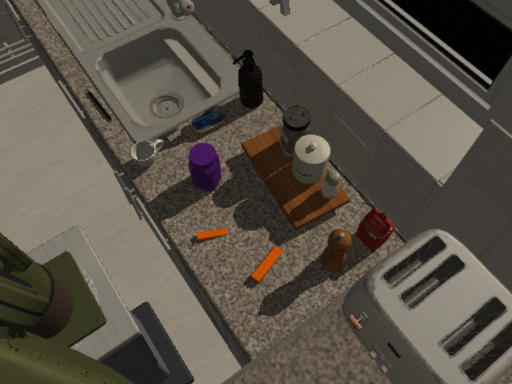

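Top view: the orange pieces are at (254,262), the smaller one, and (308,238), the larger one. In the side view they are at (211,235) and (267,264). The larger one fits "the larger one is meant". The riser is at about (252,160) in the top view, with its front right corner at about (302,197). Next I'll confirm in a crop and measure.

```bash
cat > h.py <<'E'
import cv2,numpy as np
from bench import arm,imaging
class Cam:
    def __init__(s,K,R,C): s.K,s.R,s.C=np.array(K,float),R,C   # R world->cam
    def ray(s,p):
        d=s.R.T@np.linalg.solve(s.K,[p[0],p[1],1.]); return d/np.linalg.norm(d)
    def plane(s,p,z):
        d=s.ray(p); return s.C+d*(z-s.C[2])/d[2]
    def proj(s,P):
        q=s.K@(s.R@(np.array(P,float)-s.C)); return q[:2]/q[2]
def cam(n,st=None):
    c=imaging.get_calibration(n)
    if n=='wrist':
        M=np.array(c['mount']); T=np.array(st['tool_rot'])
        return Cam(c['intrinsics'],(T@M[:3,:3]).T,np.array(st['eef_pos'])+T@M[:3,3])
    R=cv2.Rodrigues(np.array(c['rvec'],float))[0]
    return Cam(c['intrinsics'],R,-R.T@np.array(c['tvec'],float).ravel())
def tri(c1,p1,c2,p2):
    A=[];b=[]
    for c,p in((c1,p1),(c2,p2)):
        d=c.ray(p);Q=np.eye(3)-np.outer(d,d);A.append(Q);b.append(Q@c.C)
    X=np.linalg.lstsq(np.vstack(A),np.hstack(b),rcond=None)[0]
    return X
def orange(im):
    h=cv2.cvtColor(im,cv2.COLOR_BGR2HSV)
    m=cv2.inRange(h,(5,200,110),(16,255,255))
    cs=cv2.findContours(m,cv2.RETR_EXTERNAL,cv2.CHAIN_APPROX_NONE)[0]
    return sorted(cs,key=cv2.contourArea)[::-1]
E
python3 - <<'E'
from h import *
for n in('top','side'):
    im=cv2.imread(f'pics/{n}0.png');c=cam(n)
    for q in orange(im)[:2]:
        b=cv2.boxPoints(cv2.minAreaRect(q)); print(n,cv2.contourArea(q),b.round(1).tolist())
        print([c.plane(p,0)[:2].round().tolist() for p in b])
t=cv2.imread('pics/top0.png')[110:290,180:380];s=cv2.imread('pics/side0.png')[110:290,180:380]
cv2.imwrite('pics/crop.png',cv2.resize(np.vstack([np.hstack([t,s])]),None,fx=2,fy=2,interpolation=cv2.INTER_CUBIC))
E
```

```text
top 257.5 [[297.29998779296875, 220.89999389648438], [305.1000061035156, 218.3000030517578], [316.79998779296875, 253.39999389648438], [309.0, 256.0]]
[[511.0, -172.0], [519.0, -193.0], [427.0, -224.0], [419.0, -204.0]]
top 113.0 [[245.8000030517578, 271.8999938964844], [256.1000061035156, 247.0], [261.29998779296875, 249.10000610351562], [251.10000610351562, 274.0]]
[[374.0, -39.0], [439.0, -64.0], [434.0, -78.0], [369.0, -52.0]]
side 361.5 [[250.5, 275.29998779296875], [274.29998779296875, 244.10000610351562], [282.8999938964844, 250.6999969482422], [259.0, 281.8999938964844]]
[[422.0, -198.0], [514.0, -168.0], [521.0, -193.0], [430.0, -223.0]]
side 154.0 [[196.3000030517578, 232.8000030517578], [225.60000610351562, 227.89999389648438], [226.6999969482422, 234.10000610351562], [197.3000030517578, 238.89999389648438]]
[[376.0, -33.0], [442.0, -63.0], [435.0, -79.0], [369.0, -48.0]]
```

View pics/crop.png

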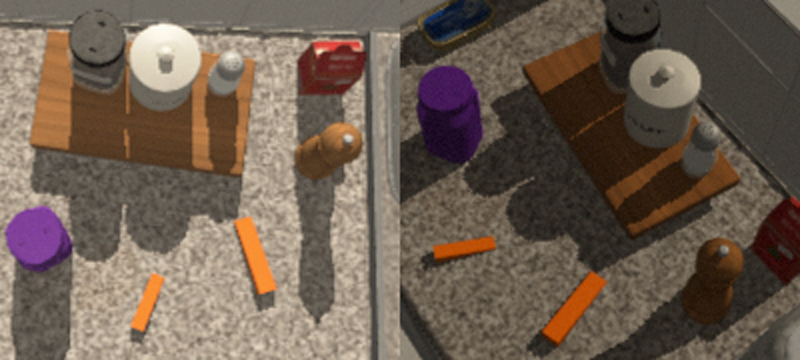

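The crop confirms it. The larger orange piece (about 100x24 mm) has its thick face toward the robot (top 315,254) and its thin tip toward the riser (301,220). Next come the riser corners in both views.

Run:
```python
from h import *
T,S=cam('top'),cam('side')
for n,a,b in(('FR',(301,196.5),(297.5,227.5)),('FL',(196.5,182.5),(242.5,145)),('BR',(307,141),(349,199))):
    print(n,tri(T,a,S,b).round(1),T.plane(a,43).round(1),S.plane(b,43).round(1))
c=imaging.get_calibration('wrist'); print(np.round(c['mount'],3).tolist(),c['intrinsics'])
```

```text
FR [ 572.9 -176.4   37.5] [ 570.3 -174.8   43. ] [ 572.9 -178.6   43. ]
FL [601.   96.5  36.1] [598.   96.3  43. ] [600.3  92.   43. ]
BR [ 722.1 -190.9   42. ] [ 720.1 -190.1   43. ] [ 723.4 -191.6   43. ]
[[0.001, -0.961, -0.277, 71.324], [1.0, 0.001, 0.0, 0.262], [-0.0, -0.277, 0.961, -146.943], [0.0, 0.0, 0.0, 1.0]] [[340.41657597   0.         259.94196403]
 [  0.         340.41657597 191.7018822 ]
 [  0.           0.           1.        ]]
```

Call:
jog_arm --pt "0 2 3.4 -0.8 0 0 0" --pt "0 4 6.8 -1.6 0 0 0" --pt "0 6 10.2 -2.4 0 0 -0.03" --pt "0 8 13.6 -3.2 0 0 -0.06" --pt "0 10 17 -4 0 0 -0.1"

```text
t: 0.52
eef_pos: [347.6, -402.3, 198.2]
tool_rot: [[0.954, 0.3, -0.0], [0.3, -0.954, 0.0], [0.0, -0.0, -1.0]]
ft_force: [0.6, 0.3, -0.9]
finger_gap: 87.8
grasp_force: 0.0
```

Call:
jog_arm --pt "0 2 3.4 -0.8 0 0 0" --pt "0 4 6.8 -1.6 0 0 0" --pt "0 6 10.2 -2.4 0 0 0" --pt "0 8 13.6 -3.2 0 0 0" --pt "0 10 17 -4 0 0 0"

```text
t: 0.93
eef_pos: [447.8, -232.3, 158.2]
tool_rot: [[0.953, 0.302, -0.0], [0.302, -0.953, 0.0], [-0.0, -0.0, -1.0]]
ft_force: [1.0, -0.1, -0.7]
finger_gap: 88.0
grasp_force: 0.0
```

Call:
jog_arm --pt "0 2 3.4 -0.8 0 0 0" --pt "0 2.3 3.9 -1 0 0 0" --pt "0 2.3 3.9 -1 0 0 0"

```text
t: 1.18
eef_pos: [471.8, -191.0, 147.9]
tool_rot: [[0.951, 0.309, -0.0], [0.309, -0.951, 0.002], [0.0, -0.002, -1.0]]
ft_force: [-0.6, -0.5, -0.1]
finger_gap: 88.0
grasp_force: 0.0
```

Run:
```python
from h import *
s=arm.read_state();im=imaging.capture('wrist');cv2.imwrite('pics/w1.png',im)
np.save('w1.npy',{k:np.array(s[k]) for k in('eef_pos','tool_rot')},allow_pickle=True)
W=cam('wrist',s);T=cam('top');S=cam('side')
print(s['t'],s['eef_pos'].__repr__(),np.round(s['qvel'],3),np.round(s['joints'],2),np.round(s['ft_force'],2))
for q in orange(im)[:2]:
    b=cv2.boxPoints(cv2.minAreaRect(q)); a=cv2.approxPolyDP(q,4,True)[:,0]
    print(cv2.contourArea(q),b.round(1).tolist(),a.tolist())
    print([W.plane(p,0)[:2].round().tolist() for p in a])
print('mill base',T.plane((337,192),0),'can base front',T.plane((263,163),43),S.plane((303,181),43))
```

```text
1.1833 array([ 471.8335418 , -191.01776034,  147.9278182 ]) [ 0.076 -0.018  0.065  0.011  0.017  0.015  0.019] [ 0.33  0.68 -0.06  2.    0.08  0.46 -1.04] [-0.65 -0.45 -0.06]
1477.0 [[64.0999984741211, 230.89999389648438], [112.0999984741211, 166.0], [128.1999969482422, 177.89999389648438], [80.30000305175781, 242.8000030517578]] [[114, 168], [65, 230], [79, 241], [127, 177]]
[[440.0, -66.0], [367.0, -34.0], [360.0, -48.0], [435.0, -78.0]]
1123.0 [[255.0, 240.0], [255.0, 149.0], [279.0, 149.0], [279.0, 240.0]] [[255, 149], [255, 240], [279, 240], [279, 184], [275, 200], [267, 189], [259, 193], [262, 202], [257, 201]]
[[494.0, -179.0], [413.0, -205.0], [420.0, -227.0], [471.0, -209.0], [456.0, -211.0], [463.0, -200.0], [457.0, -195.0], [450.0, -200.0], [450.0, -195.0]]
mill base [ 592.85755824 -279.82023312    0.        ] can base front [655.87302369 -74.40540916  43.        ] [662.55368217 -85.86664007  43.        ]
```

View pics/w1.png

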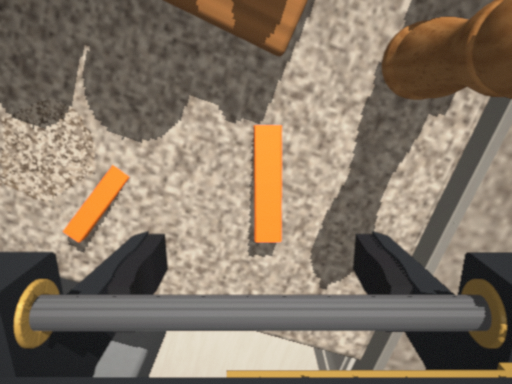

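The wrist view shows the wedge pointing straight ahead: tip edge at row ~125 (cols 255–281), blunt top edge at row ~242 (cols 254–281). The riser corner is at about (280,54) and the mill is at upper right. Now I'll triangulate.

```bash
python3 - <<'E'
from h import *
s=np.load('w1.npy',allow_pickle=True).item();W=cam('wrist',s);T=cam('top');S=cam('side')
def quad(im,cx,cy):
    h=cv2.cvtColor(im,cv2.COLOR_BGR2HSV); m=cv2.inRange(h,(4,190,120),(20,255,255))
    n,l,st,_=cv2.connectedComponentsWithStats(m); k=l[cy,cx]
    c=cv2.findContours((l==k).astype('uint8'),cv2.RETR_EXTERNAL,cv2.CHAIN_APPROX_NONE)[0][0]
    return cv2.boxPoints(cv2.minAreaRect(c))
w=quad(cv2.imread('pics/w1.png'),268,180);t=quad(cv2.imread('pics/top0.png'),308,240);sd=quad(cv2.imread('pics/side0.png'),267,264)
print(w.round(1).tolist(),t.round(1).tolist(),sd.round(1).tolist())
f=lambda q:(q[np.argsort(q[:,1])[:2]].mean(0),q[np.argsort(q[:,1])[2:]].mean(0))
wt,wb=f(w);tt,tb=f(t);ss,sb=f(sd)
print('tip',W.plane(wt,3).round(1),tri(W,wt,T,tt).round(1),tri(W,wt,S,ss).round(1))
print('blunt',W.plane(wb,18).round(1),tri(W,wb,T,tb).round(1),tri(W,wb,S,sb).round(1))
E
python3 - <<'E'
import cv2
im=cv2.imread('pics/w1.png')[0:110,160:460]
cv2.imwrite('pics/c2.png',cv2.resize(im,None,fx=2.6,fy=2.6,interpolation=cv2.INTER_CUBIC))
E
```

```text
[[254.0, 241.0], [254.0, 126.0], [280.0, 126.0], [280.0, 241.0]] [[296.79998779296875, 220.8000030517578], [304.6000061035156, 218.10000610351562], [317.0, 253.6999969482422], [309.1000061035156, 256.3999938964844]] [[250.5, 275.20001220703125], [275.0, 244.39999389648438], [283.20001220703125, 251.0], [258.6000061035156, 281.70001220703125]]
tip [ 516.5 -182.7    3. ] [ 515.8 -182.9   -8.9] [ 516.9 -182.9    4.8]
blunt [ 422.7 -213.6   18. ] [ 422.1 -212.6   16. ] [ 422.5 -214.    17. ]
```

View pics/c2.png

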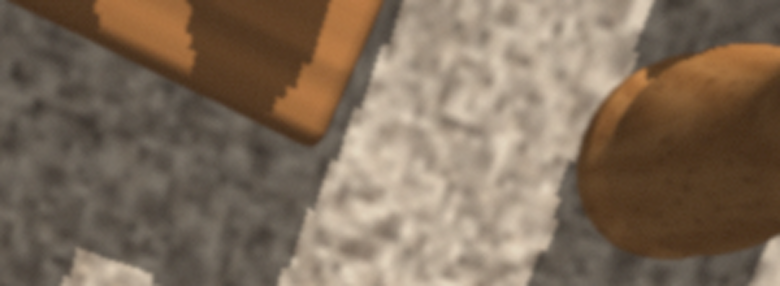

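The crop shows the rounded riser corner at full-image (282,55) and the mill's base edge at about (418,99). The wedge measures 99 mm long, tip height 5 mm and blunt height 17 mm, which matches the text. I'll check that the arm has settled, then grasp.

Run:
```python
from h import *
s=arm.read_state();print(s['t'],s['eef_pos'],np.round(s['qvel'],3),np.round(s['tool_rot'],3).tolist())
s=np.load('w1.npy',allow_pickle=True).item();W=cam('wrist',s)
print(W.plane((281,52),43),W.plane((282.3,55),25),W.plane((418,99),0))
```

```text
1.2333 [ 470.40067473 -193.97179523  148.29864104] [ 0.057 -0.014  0.043  0.008  0.007  0.002  0.002] [[0.952, 0.305, -0.001], [0.305, -0.952, 0.0], [-0.001, -0.001, -1.0]]
[ 570.39417685 -174.24712608   43.        ] [ 570.92376498 -176.1696057    25.        ] [ 576.46951082 -295.73163722    0.        ]
```

Call:
jog_arm --pt "0 -1.5 -0.6 -3.8 0.03 -0.1 0" --pt "0 -3 -1.2 -7.6 0.06 -0.18 0" --pt "0 -3.7 -1.7 -9.5 0.078 -0.238 0" --pt "0 -3.7 -1.7 -9.5 0.078 -0.238 0" --pt "0 -3.7 -1.7 -9.5 0.078 -0.238 0"

```text
t: 1.65
eef_pos: [407.9, -198.8, 68.3]
tool_rot: [[0.946, 0.318, 0.062], [0.311, -0.945, 0.101], [0.09, -0.076, -0.993]]
ft_force: [0.9, -0.1, 0.6]
finger_gap: 87.9
grasp_force: 0.0
```

Run:
```python
from h import *
s=arm.read_state();print(s['t'],s['eef_pos'],np.round(s['qvel'],3),np.round(s['joints'],3),np.round(s['tool_rot'],3).tolist())
```

```text
1.65 [ 407.91724179 -198.78527551   68.25643395] [ 0.402  0.181 -0.544  0.054  2.18   0.243 -2.06 ] [ 0.648  0.825 -0.343  2.201  0.802  0.184 -1.63 ] [[0.946, 0.318, 0.062], [0.311, -0.945, 0.101], [0.09, -0.076, -0.993]]
```

Call:
jog_arm --pt "0 0 0 0 0 0 0" --pt "0 0 0 0 0 0 0"

```text
t: 1.82
eef_pos: [410.3, -198.0, 69.0]
tool_rot: [[0.945, 0.319, 0.065], [0.312, -0.945, 0.101], [0.094, -0.075, -0.993]]
ft_force: [0.3, -1.4, 0.1]
finger_gap: 87.8
grasp_force: 0.0
```

```bash
cat >> h.py <<'E'
from scipy.spatial.transform import Rotation as Ro
def turn(s,yaw):
    c,n=np.cos(yaw),np.sin(yaw); D=np.array([[c,n,0],[n,-c,0],[0,0,-1.]])
    return Ro.from_matrix(D@np.array(s['tool_rot']).T).as_rotvec().round(3)
E
python3 - <<'E'
from h import *
s=arm.read_state();print(s['t'],s['eef_pos'],np.round(s['qvel'],3),np.round(s['joints'],3),turn(s,.317))
E
```

```text
1.8167 [ 410.3229784  -198.03675022   69.0353941 ] [-0.038 -0.017  0.004 -0.013 -0.042 -0.011  0.017] [ 0.644  0.823 -0.341  2.199  0.788  0.182 -1.617] [-0.101  0.066 -0.005]
```

Call:
jog_arm --pt "0 0.7 -0.4 0 -0.03 0.02 0" --pt "0 1.4 -0.8 0 -0.06 0.04 0" --pt "0 2.2 -1.25 0 -0.101 0.066 -0.005" --pt "0 2.2 -1.25 -1.9 -0.101 0.066 -0.005" --pt "0 2.2 -1.25 -1.9 -0.101 0.066 -0.005"

```text
t: 2.23
eef_pos: [434.4, -208.2, 49.4]
tool_rot: [[0.948, 0.317, -0.0], [0.317, -0.948, 0.0], [0.0, -0.0, -1.0]]
ft_force: [-0.5, -0.3, -0.2]
finger_gap: 88.4
grasp_force: 0.0
```

Call:
jog_arm --pt "0 0 0 0 0 0 0" --pt "0 0 0 0 0 0 0"

```text
t: 2.4
eef_pos: [432.8, -209.0, 50.6]
tool_rot: [[0.949, 0.315, -0.001], [0.315, -0.949, 0.0], [-0.001, -0.0, -1.0]]
ft_force: [-0.1, -0.3, 0.4]
finger_gap: 88.3
grasp_force: 0.0
```

Run:
```python
from h import *
s=arm.read_state();print(s['t'],s['eef_pos'],np.round(s['qvel'],3),np.round(s['joints'],3),turn(s,.317),s['ft_force'])
```

```text
2.4 [ 432.79414913 -208.97597776   50.64673811] [ 0.013 -0.004 -0.009  0.001  0.014 -0.003 -0.014] [ 0.499  0.857 -0.237  2.123  0.801  0.25  -1.693] [-0.    -0.001 -0.003] [-0.09675559 -0.27059107  0.42371736]
```

Vertical and aligned. I'll lower to z≈3 and close.

Call:
jog_arm --pt "0 -0.05 -0.15 -2 0 0 0" --pt "0 -0.05 -0.15 -4 0 0 0" --pt "0 -0.05 -0.15 -4.75 0 0 0" --pt "0 -0.05 -0.15 -4.75 0 0 0" --pt "0 -0.05 -0.15 -4.75 0 0 0"

```text
t: 2.82
eef_pos: [432.5, -210.2, 2.9]
tool_rot: [[0.949, 0.316, -0.001], [0.316, -0.949, 0.0], [-0.001, -0.001, -1.0]]
ft_force: [0.1, -0.0, 0.1]
finger_gap: 88.2
grasp_force: 0.0
```

Call:
jog_arm --pt "1 0 0 0 0 0 0" --pt "1 0 0 0 0 0 0" --pt "1 0 0 0 0 0 0" --pt "1 0 0 0 0 0 0" --pt "1 0 0 0 0 0 0"

```text
t: 3.23
eef_pos: [433.0, -210.1, 2.9]
tool_rot: [[0.949, 0.316, 0.0], [0.316, -0.949, 0.001], [0.0, -0.0, -1.0]]
ft_force: [-0.7, -0.7, 0.1]
finger_gap: 56.9
grasp_force: 0.0
```

Call:
jog_arm --pt "1 0 0 0 0 0 0" --pt "1 0 0 0 0 0 0" --pt "1 0 0 0 0 0 0" --pt "1 0 0 0 0 0 0"

```text
t: 3.57
eef_pos: [432.8, -210.0, 2.5]
tool_rot: [[0.949, 0.316, -0.001], [0.316, -0.949, 0.001], [-0.0, -0.001, -1.0]]
ft_force: [-0.4, -0.2, -0.2]
finger_gap: 30.3
grasp_force: 0.0
```

Call:
jog_arm --pt "1 0 0 0 0 0 0" --pt "1 0 0 0 0 0 0" --pt "1 0 0 0 0 0 0" --pt "1 0 0 0 0 0 0"

```text
t: 3.9
eef_pos: [432.8, -210.0, 2.5]
tool_rot: [[0.949, 0.316, -0.001], [0.316, -0.949, 0.001], [-0.0, -0.001, -1.0]]
ft_force: [0.2, 0.1, -0.0]
finger_gap: 23.8
grasp_force: 30.0
```

Run:
```python
from h import *
s=arm.read_state();im=imaging.capture('wrist');cv2.imwrite('pics/w2.png',im)
W=cam('wrist',s);print(s['eef_pos'],s['finger_gap'],s['grasp_force'])
h=cv2.cvtColor(im,cv2.COLOR_BGR2HSV); m=cv2.inRange(h,(4,190,120),(20,255,255))
c=[c for c in cv2.findContours(m,0,1)[0] if cv2.contourArea(c)>150]
for q in c: print(cv2.boundingRect(q),cv2.boxPoints(cv2.minAreaRect(q)).round(1).tolist())
```

```text
[ 432.81402881 -209.99095949    2.53451091] 23.842374775165595 29.983069392965263
(232, 49, 58, 242) [[232.0, 49.0], [289.0, 49.0], [289.0, 290.0], [232.0, 290.0]]
```

View pics/w2.png

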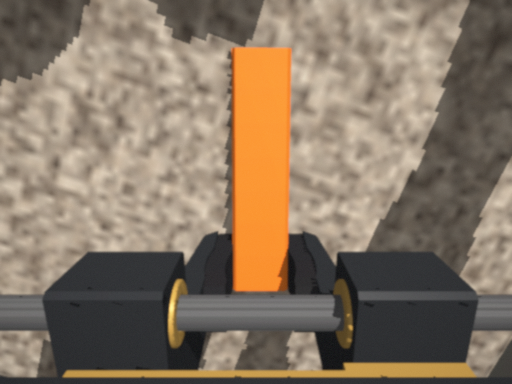

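Gripped: opening 23.8 mm, 30 N, with the wedge straight in the fingers (cols 232–289, tip at row 49). Now I'll refine the riser pose with edge line fits.

Run:
```python
from h import *
def line(pts):
    v=cv2.fitLine(np.float32(pts),cv2.DIST_HUBER,0,.01,.01).ravel(); return v[:2],v[2:]
def inter(a,b):
    t=np.linalg.solve(np.c_[a[0],-b[0]],b[1]-a[1]); return a[1]+t[0]*a[0]
vis=[]
for n,pt,FL,FR,BR,BL,zr in(('top',(290,190),(196.5,182.5),(301,196.5),(307,141),(203,125),43),('side',(285,205),(242.5,145),(297.5,227.5),(349,199),None,25)):
    im=cv2.imread(f'pics/{n}0.png');C=cam(n);h=cv2.cvtColor(im,cv2.COLOR_BGR2HSV)
    m=cv2.inRange(h,(3,110,40),(18,255,255)); m=cv2.morphologyEx(m,cv2.MORPH_CLOSE,np.ones((3,3)))
    n_,l=cv2.connectedComponents(m); m=(l==l[pt[1],pt[0]]).astype('uint8')
    c=cv2.findContours(m,0,1)[0][0][:,0].astype(float)
    print(n,cv2.contourArea(np.int32(c)),cv2.boundingRect(np.int32(c)))
    def edge(A,B,z):
        A,B=map(np.array,(A,B));d=(B-A)/np.linalg.norm(B-A);L=np.linalg.norm(B-A)
        r=c-A;t=r@d;o=r@[-d[1],d[0]]
        k=(t>.12*L)&(t<.85*L)&(abs(o)<3.5)
        # pixel mask boundary is ~0.5 px inside
        return line([C.plane(p,z)[:2] for p in c[k]]),k.sum()
    f,k1=edge(FL,FR,25);r,k2=edge(FR,BR,zr)
    print('front dir yaw',np.arctan(-f[0][0]/f[0][1]),k1,'right yaw',np.arctan2(*(r[0]*np.sign(r[0][0]))[::-1]),k2,'FR',inter(f,r))
    if BL:
        q,k3=edge(BL,FL,43);print('left',k3,'FL',inter(f,q),'len',np.linalg.norm(inter(f,q)-inter(f,r)))
```

```text
top 4051.5 (195, 125, 113, 73)
front dir yaw -0.10886606 77 right yaw -0.10277759 40 FR [ 570.616  -173.0313]
left 42 FL [600.53217  100.679855] len 275.3412
side 3900.5 (242, 126, 108, 102)
front dir yaw -0.10117479 78 right yaw -0.10212213 40 FR [ 573.3757  -173.99933]
```

Call:
jog_arm --pt "1 0.5 0.7 0.5 0 0 -0.05" --pt "1 1.4 2.2 0.5 0 0 -0.15" --pt "1 2.4 3.9 0.5 0 0 -0.25" --pt "1 3.4 5.6 0.5 0 0 -0.35" --pt "1 4.1 6.7 0.5 0 0 -0.42"

```text
t: 4.37
eef_pos: [475.1, -140.8, 7.5]
tool_rot: [[0.995, -0.101, 0.001], [-0.101, -0.995, 0.002], [0.001, -0.002, -1.0]]
ft_force: [-0.3, 0.2, -0.9]
finger_gap: 23.8
grasp_force: 30.0
```

Call:
jog_arm --pt "1 0 0 0 0 0 0" --pt "1 0 0 -0.25 0 0 0" --pt "1 0 0 -0.5 0 0 0" --pt "1 0 0 -0.5 0 0 0" --pt "1 0 0 -0.5 0 0 0"

```text
t: 4.78
eef_pos: [472.9, -144.4, 2.4]
tool_rot: [[0.995, -0.099, -0.001], [-0.099, -0.995, -0.0], [-0.001, 0.0, -1.0]]
ft_force: [-0.4, 0.4, 0.6]
finger_gap: 23.4
grasp_force: 30.3
```

Run:
```python
from h import *
s=arm.read_state();print(s['t'],s['eef_pos'],turn(s,-.103),s['ft_force'],np.round(s['joints'],2))
im=imaging.capture('wrist');cv2.imwrite('pics/w3.png',im);W=cam('wrist',s)
h=cv2.cvtColor(im,cv2.COLOR_BGR2HSV); m=cv2.inRange(h,(4,190,120),(20,255,255))
for q in cv2.findContours(m,0,1)[0]:
    if cv2.contourArea(q)>150: print(cv2.boundingRect(q))
print(W.proj([592.7,-155.5,14]),W.proj([570.5,-175.3,43]))
top=imaging.capture('top')[100:290,180:380];cv2.imwrite('pics/v3.png',np.hstack([im[:,:],cv2.resize(top,(288,274))[:, :]] if 0 else [im,cv2.copyMakeBorder(cv2.resize(top,(288,274)),0,110,0,0,0)]))
```

```text
4.7833 [ 472.86208143 -144.37254672    2.37157504] [ 0.    -0.001 -0.004] [-0.38837684  0.42012604  0.55418972] [ 0.25  0.95 -0.08  2.09  0.6   0.12 -2.06]
(232, 49, 58, 242)
[256.9620944  -55.25984961] [335.4643738  -14.48188747]
```

View pics/v3.png

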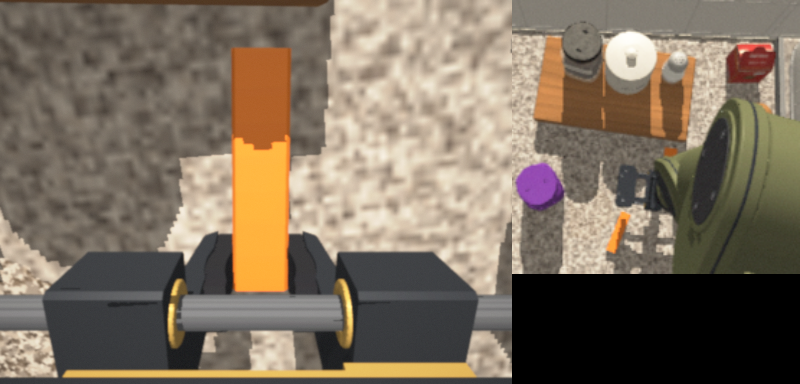

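The view shows the wedge still straight in the grip (tip at row 49, centre col 261), with the riser's front edge along the top and its front right corner at (329,4). I'll check the lateral offset against that.

Run:
```python
from h import *
s=arm.read_state();W=cam('wrist',s);u=np.array([.9947,-.103]);l=np.array([.103,.9947])
print(s['eef_pos'])
im=cv2.imread('pics/w3.png');h=cv2.cvtColor(im,cv2.COLOR_BGR2HSV)
for r in (0,2,4): print(r,h[r,300:340,1].tolist())
t=W.plane((261,49),3)[:2]
for p in((329,0),(329,3),(100,4),(300,7)):
    q=W.plane(p,25)[:2];print(p,q,'along',(q-t)@u,'lat',(q-t)@l)
print('tip',t)
```

```text
[ 472.96895118 -144.17990785    2.38596465]
0 [147, 145, 139, 142, 156, 147, 143, 142, 145, 143, 140, 143, 148, 154, 142, 143, 148, 152, 142, 134, 136, 148, 135, 140, 139, 142, 137, 115, 81, 51, 48, 47, 47, 46, 47, 48, 47, 45, 44, 44]
2 [145, 137, 145, 147, 145, 147, 137, 142, 142, 139, 143, 139, 142, 139, 143, 140, 136, 137, 143, 140, 142, 143, 142, 143, 129, 110, 90, 66, 52, 46, 48, 46, 46, 49, 48, 48, 47, 46, 43, 41]
4 [149, 146, 152, 138, 144, 151, 137, 144, 146, 149, 147, 149, 146, 150, 141, 146, 140, 146, 138, 134, 127, 108, 88, 69, 56, 50, 49, 47, 47, 47, 48, 51, 50, 47, 49, 49, 48, 46, 45, 41]
(329, 0) [ 571.08051845 -176.87998735] along 12.410374543187325 lat -22.08799591124078
(329, 3) [ 570.20083021 -176.84244923] along 11.531482227586238 lat -22.14126463577334
(100, 4) [ 577.32663075 -102.17045144] along 10.928300251769098 lat 52.8689290298188
(300, 7) [ 569.96351209 -167.31723609] along 10.314324937714716 lat -12.690978883669901
tip [ 561.01135594 -153.63165152]
```

Lateral offset is 22.1 mm from the right edge against an expected 22, so it's aligned. Contact is possible 36–77 mm ahead, so I'll advance 33 mm freely and then in small steps.

Call:
jog_arm --pt "1 0.8 -0.08 0 0 0 0" --pt "1 1.7 -0.18 0 0 0 0" --pt "1 2.6 -0.27 0 0 0 0" --pt "1 3.3 -0.34 0 0 0 0" --pt "1 3.3 -0.34 0 0 0 0"

```text
t: 5.3
eef_pos: [508.5, -147.0, 2.5]
tool_rot: [[0.995, -0.099, 0.002], [-0.099, -0.995, 0.001], [0.002, -0.001, -1.0]]
ft_force: [-0.1, -0.4, -1.2]
finger_gap: 23.9
grasp_force: 30.3
```

Call:
jog_arm --pt "1 0.1 -0.01 0 0 0 0" --pt "1 0.2 -0.02 0 0 0 0" --pt "1 0.3 -0.03 0 0 0 0" --pt "1 0.3 -0.03 0 0 0 0"

```text
t: 5.63
eef_pos: [509.5, -146.7, 2.5]
tool_rot: [[0.995, -0.098, -0.001], [-0.098, -0.995, 0.001], [-0.001, -0.001, -1.0]]
ft_force: [0.1, -0.9, -0.1]
finger_gap: 23.6
grasp_force: 30.3
```

Call:
jog_arm --pt "1 0.1 -0.01 0 0 0 0" --pt "1 0.2 -0.02 0 0 0 0" --pt "1 0.3 -0.03 0 0 0 0" --pt "1 0.3 -0.03 0 0 0 0"

```text
t: 5.97
eef_pos: [513.2, -147.0, 2.6]
tool_rot: [[0.995, -0.098, 0.0], [-0.098, -0.995, 0.001], [0.0, -0.001, -1.0]]
ft_force: [0.2, -0.0, -0.5]
finger_gap: 23.4
grasp_force: 30.3
```

Call:
jog_arm --pt "1 0.1 -0.01 0 0 0 0" --pt "1 0.2 -0.02 0 0 0 0" --pt "1 0.3 -0.03 0 0 0 0" --pt "1 0.3 -0.03 0 0 0 0"

```text
t: 6.3
eef_pos: [516.2, -147.3, 2.6]
tool_rot: [[0.995, -0.098, 0.0], [-0.098, -0.995, 0.001], [0.0, -0.001, -1.0]]
ft_force: [-0.2, 0.9, 1.1]
finger_gap: 23.8
grasp_force: 30.3
```

Call:
jog_arm --pt "1 0.1 -0.02 0 0 0 0" --pt "1 0.2 -0.04 0 0 0 0" --pt "1 0.3 -0.06 0 0 0 0" --pt "1 0.3 -0.06 0 0 0 0"

```text
t: 6.63
eef_pos: [519.2, -148.0, 2.6]
tool_rot: [[0.995, -0.098, 0.0], [-0.098, -0.995, 0.001], [0.0, -0.001, -1.0]]
ft_force: [-0.4, 1.1, -0.9]
finger_gap: 23.5
grasp_force: 30.3
```

Call:
jog_arm --pt "1 0.1 -0.02 0 0 0 0" --pt "1 0.2 -0.03 0 0 0 0" --pt "1 0.3 -0.05 0 0 0 0" --pt "1 0.3 -0.05 0 0 0 0"

```text
t: 6.97
eef_pos: [522.2, -148.4, 2.6]
tool_rot: [[0.995, -0.098, 0.0], [-0.098, -0.995, 0.001], [0.0, -0.001, -1.0]]
ft_force: [-0.4, 0.3, -0.4]
finger_gap: 23.7
grasp_force: 30.3
```

Call:
jog_arm --pt "1 0.1 -0.01 0 0 0 0" --pt "1 0.2 -0.02 0 0 0 0" --pt "1 0.3 -0.04 0 0 0 0" --pt "1 0.3 -0.04 0 0 0 0"

```text
t: 7.3
eef_pos: [525.2, -148.9, 2.6]
tool_rot: [[0.995, -0.098, 0.0], [-0.098, -0.995, 0.001], [0.0, -0.001, -1.0]]
ft_force: [-0.1, -0.3, -0.1]
finger_gap: 23.8
grasp_force: 30.3
```

Call:
jog_arm --pt "1 0.1 -0.01 0 0 0 0" --pt "1 0.2 -0.02 0 0 0 0" --pt "1 0.3 -0.03 0 0 0 0" --pt "1 0.3 -0.03 0 0 0 0"

```text
t: 7.63
eef_pos: [528.2, -149.1, 2.6]
tool_rot: [[0.995, -0.098, 0.0], [-0.098, -0.995, 0.001], [0.0, -0.001, -1.0]]
ft_force: [-0.2, -0.3, -1.3]
finger_gap: 23.9
grasp_force: 30.3
```

Call:
jog_arm --pt "1 0.1 -0.01 0 0 0 0" --pt "1 0.2 -0.02 0 0 0 0" --pt "1 0.3 -0.03 0 0 0 0" --pt "1 0.3 -0.03 0 0 0 0"

```text
t: 7.97
eef_pos: [531.2, -149.4, 2.6]
tool_rot: [[0.995, -0.098, 0.0], [-0.098, -0.995, 0.001], [0.0, -0.001, -1.0]]
ft_force: [0.4, -0.6, -0.0]
finger_gap: 23.5
grasp_force: 30.3
```

Call:
jog_arm --pt "1 0.1 -0.01 0 0 0 0" --pt "1 0.2 -0.03 0 0 0 0" --pt "1 0.3 -0.04 0 0 0 0" --pt "1 0.3 -0.04 0 0 0 0"

```text
t: 8.3
eef_pos: [533.6, -149.8, 2.5]
tool_rot: [[0.995, -0.099, -0.001], [-0.099, -0.995, 0.001], [-0.001, -0.001, -1.0]]
ft_force: [0.1, 0.3, -1.0]
finger_gap: 23.5
grasp_force: 30.3
```

Call:
jog_arm --pt "1 0.1 -0.01 0 0 0 0" --pt "1 0.2 -0.02 0 0 0 0" --pt "1 0.2 -0.02 0 0 0 0"

```text
t: 8.55
eef_pos: [534.3, -150.0, 2.4]
tool_rot: [[0.995, -0.098, -0.003], [-0.098, -0.995, 0.001], [-0.003, -0.0, -1.0]]
ft_force: [-4.2, -0.4, 2.1]
finger_gap: 23.7
grasp_force: 30.0
```

Call:
jog_arm --pt "1 0.05 -0.005 0 0 0 0" --pt "1 0.05 -0.005 0 0 0 0"

```text
t: 8.72
eef_pos: [534.6, -150.0, 2.4]
tool_rot: [[0.995, -0.098, -0.004], [-0.098, -0.995, 0.001], [-0.004, -0.0, -1.0]]
ft_force: [-5.0, 0.8, 2.1]
finger_gap: 23.5
grasp_force: 30.0
```

Call:
jog_arm --pt "1 0.1 -0.01 0 0 0 0" --pt "1 0.1 -0.01 0 0 0 0"

```text
t: 8.88
eef_pos: [534.7, -150.1, 2.4]
tool_rot: [[0.995, -0.098, -0.005], [-0.098, -0.995, 0.001], [-0.005, -0.0, -1.0]]
ft_force: [-6.4, 1.1, 3.9]
finger_gap: 23.6
grasp_force: 30.0
```

Call:
jog_arm --pt "1 0.1 -0.01 0 0 0 0" --pt "1 0.15 -0.015 0 0 0 0" --pt "1 0.15 -0.015 0 0 0 0"

```text
t: 9.13
eef_pos: [534.9, -150.1, 2.4]
tool_rot: [[0.995, -0.098, -0.008], [-0.098, -0.995, 0.0], [-0.008, 0.0, -1.0]]
ft_force: [-9.5, 1.9, 6.6]
finger_gap: 23.7
grasp_force: 30.0
```

Call:
jog_arm --pt "1 0 0 0 0 0 0"

```text
t: 9.22
eef_pos: [534.9, -150.1, 2.4]
tool_rot: [[0.995, -0.098, -0.008], [-0.098, -0.995, 0.001], [-0.008, 0.0, -1.0]]
ft_force: [-9.1, 2.1, 7.0]
finger_gap: 23.6
grasp_force: 30.0
```

Call:
jog_arm --pt "1 0 0 0 0 0 0"

```text
t: 9.3
eef_pos: [534.9, -150.1, 2.4]
tool_rot: [[0.995, -0.098, -0.008], [-0.098, -0.995, 0.0], [-0.008, 0.0, -1.0]]
ft_force: [-8.3, 1.5, 7.3]
finger_gap: 23.7
grasp_force: 30.0
```

Call:
jog_arm --pt "1 0 0 0 0 0 0"

```text
t: 9.38
eef_pos: [534.9, -150.1, 2.4]
tool_rot: [[0.995, -0.098, -0.008], [-0.098, -0.995, 0.0], [-0.008, 0.0, -1.0]]
ft_force: [-8.9, 1.4, 6.1]
finger_gap: 23.6
grasp_force: 30.0
```

Call:
jog_arm --pt "1 0.08 -0.01 0 0 0 0" --pt "1 0.08 -0.01 0 0 0 0" --pt "1 0.08 -0.01 0 0 0 0"

```text
t: 9.63
eef_pos: [535.1, -150.2, 2.4]
tool_rot: [[0.995, -0.098, -0.009], [-0.098, -0.995, 0.0], [-0.009, 0.0, -1.0]]
ft_force: [-9.7, 2.0, 7.0]
finger_gap: 23.8
grasp_force: 30.0
```

Call:
jog_arm --pt "1 0 0 0 0 0 0"

```text
t: 9.72
eef_pos: [535.1, -150.2, 2.4]
tool_rot: [[0.995, -0.098, -0.009], [-0.098, -0.995, 0.0], [-0.009, 0.0, -1.0]]
ft_force: [-10.3, 2.2, 7.5]
finger_gap: 23.9
grasp_force: 30.0
```

Call:
jog_arm --pt "0.4 0 0 0 0 0 0" --pt "0.4 0 0 0 0 0 0" --pt "0.4 0 0 0 0 0 0" --pt "0.4 0 0 0 0 0 0" --pt "0.4 0 0 0 0 0 0"

```text
t: 10.13
eef_pos: [540.5, -150.5, 2.7]
tool_rot: [[0.995, -0.099, 0.001], [-0.099, -0.995, 0.001], [0.001, -0.001, -1.0]]
ft_force: [-0.2, 1.0, -1.2]
finger_gap: 52.2
grasp_force: 0.0
```

Run:
```python
from h import *
s=arm.read_state();im=imaging.capture('wrist');print(s['t'],s['eef_pos'],s['finger_gap'],s['ft_force'],turn(s,-.1));cv2.imwrite('pics/w4.png',im)
```

```text
10.1333 [ 540.52602169 -150.48624945    2.65098016] 52.16563407837736 [-0.16792047  0.95715921 -1.17075927] [-0.001  0.001 -0.001]
```

View pics/w4.png

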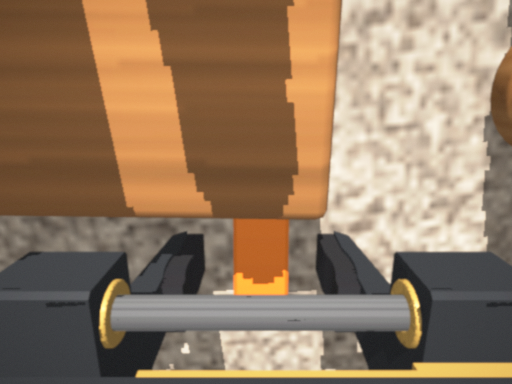

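The wedge (cols 233–289) is straight under the riser's front edge (row 217) and clear of both fingers, and the force is zero. I'll back off slightly, rise, retreat and check.

Call:
jog_arm --pt "0.4 0 0 1.5 0 0 0" --pt "0.4 0 0 4.5 0 0 0" --pt "0.4 -0.5 0 8.5 0 0 0" --pt "0.4 -1 0 12.5 0 0 0" --pt "0.4 -1.5 0 16 0 0 0"

```text
t: 10.6
eef_pos: [524.7, -150.4, 164.7]
tool_rot: [[0.995, -0.098, 0.001], [-0.098, -0.995, 0.001], [0.001, -0.001, -1.0]]
ft_force: [-0.1, -0.1, 0.1]
finger_gap: 53.2
grasp_force: 0.0
```

Call:
jog_arm --pt "0.4 -2 -4 0 0 0 0" --pt "0.4 -4 -7 0 0 0 0" --pt "0.4 -6 -10 0 0 0 0" --pt "0.4 -8 -13 0 0 0 0" --pt "0.4 -10 -16 0 0 0 0"

```text
t: 11.02
eef_pos: [423.6, -311.9, 162.8]
tool_rot: [[0.995, -0.098, 0.0], [-0.098, -0.995, 0.0], [0.0, -0.0, -1.0]]
ft_force: [0.6, 0.0, -0.6]
finger_gap: 52.7
grasp_force: 0.0
```

Call:
jog_arm --pt "0.4 -2 -3 0 0 0 0" --pt "0.4 -4 -6 0 0 0 0" --pt "0.4 -6 -9 0 0 0 0" --pt "0.4 -6 -9 0 0 0 0" --pt "0.4 -6 -9 0 0 0 0"

```text
t: 11.43
eef_pos: [362.5, -402.9, 162.3]
tool_rot: [[0.995, -0.104, -0.001], [-0.104, -0.995, -0.0], [-0.001, 0.0, -1.0]]
ft_force: [1.5, 0.5, 0.8]
finger_gap: 53.0
grasp_force: 0.0
```

Run:
```python
from h import *
t=imaging.capture('top');s=imaging.capture('side');a=cv2.imread('pics/top0.png');b=cv2.imread('pics/side0.png')
f=lambda i:i[110:290,120:380]
cv2.imwrite('pics/end.png',cv2.resize(np.vstack([np.hstack([f(t),f(s)]),np.hstack([f(a),f(b)])]),None,fx=1.5,fy=1.5))
```

```text
(no output)
```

View pics/end.png

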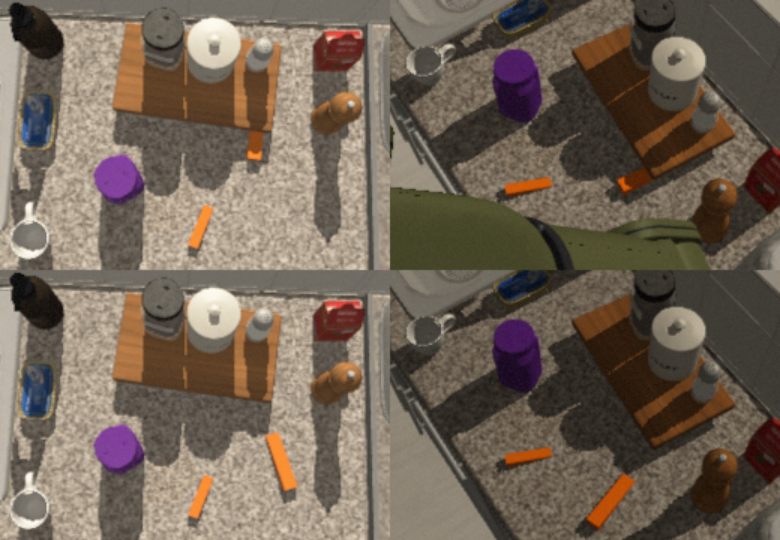

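The before and after views show nothing else moved: the riser, its load and the surrounding objects are in place. The wedge is under the front right foot (top view, crop 256,145).

```bash
python3 -c "
from bench import arm
print(arm.finish_job())"
```

```text
the job is handed in; nothing more can be done
None
```

I handed in the job: the larger orange wedge is jammed under the brass foot at about 10 N push (tight at 9 N, lifts from 12 N) and released, and the before/after pictures show the riser and everything else unmoved.

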